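Level a rocking tray sealer with its screw foot

TASK

The tray sealer on the counter rocks because its front-left foot, the one with the handwheel that stands over the round mat, does not reach down. Turn the handwheel clockwise (seen from above) until the machine stands firm on all four feet and no longer wobbles either way, neither too short nor screwed out too far; do not shift the machine from its place or disturb the other things, and let go.

Things in the scene. Friction and masses are not known exactly. Their poses are not given: they have to be found in the camera images.
- sealer: Tray sealer, 3.2 kg, steel base plate 270 x 260 mm, top 48 mm above the counter. Origin on the counter under the middle of its width, 120 mm behind the front feet; x to the machine's rear, y to its left, z up. Loose, on three fixed rubber feet and a screw foot, front left, where the plate is cut away; weight leans to the rear right, so the screw foot hangs free at first. The feet give a little under load.
- housing (a point): Centre of the top of the sealer's white housing with black top, at (55, -30, 143) mm of the sealer; the housing is 115 x 190 mm, and a thin press arm rises to 156 mm over its rear edge.
- wheel: Screw foot and handwheel, one turning piece at (-120, 100) mm of the sealer, axis z up. Origin on the axis, about level with the counter. Black disc 112 mm across, 10 mm thick, top 84 mm above the origin; hub 28 mm across, 10 mm higher; three upright steel pegs 12 mm across, rising 38 mm above the disc, on a 45 mm radius, 120 degrees apart. Below, a spindle and a rubber pad.
- pad (a point): Underside centre of the screw foot's rubber pad, 60 mm across, 10 mm above the wheel's origin. Right-hand thread: each turn clockwise from above lowers the whole piece 8 mm. The pad must come down about 1 to 7 mm to meet the fixed round grey mat under it, whose height is not known. Without load the wheel turns against 0.04 N m and light drag (1 to 2 N at a peg), and it stays where it is left.
- hub (a point): Centre of the top of the handwheel's hub, 94 mm above the wheel's origin. Once the pad bears on the mat, turning grows heavier: some 0.5 to 0.8 N more push at a peg per newton the foot carries, and that load grows about 14 N per rad. All four feet bear well when this one carries 3 to 10 N (a push of about 3 to 8 N at a peg, 0.2 to 0.7 rad past first touch); about 1.1 rad past it, another foot lifts off.
- peg0 (a point): Centre of the top face of one handwheel peg, 122 mm above the wheel's origin.
- peg1 (a point): Centre of the top face of the second handwheel peg.
- peg2 (a point): Centre of the top face of the third handwheel peg.
- foot_fr: Fixed front-right rubber foot of the sealer, 36 mm across, 30 mm high; origin at its underside, at (-120, -100) mm of the sealer.
- foot_rl: Fixed rear-left rubber foot, the same; at (80, 100) mm of the sealer.
- foot_rr: Fixed rear-right rubber foot, the same; at (80, -100) mm of the sealer.
- lids: Stack of white lids 90 mm across, 34 mm high, loose on the sealer's base plate at its front right; origin under its centre.
- sauce: Sauce bottle 56 mm across, 170 mm high, standing to the right of the sealer; origin under its centre.
- jar: Jar 68 mm across, 85 mm high, standing in front of the sealer; origin under its centre.
- cup: White cup 84 mm across, 100 mm high; origin under its centre.
- bowl: White bowl 140 mm across, 60 mm high; origin under its centre.
- carton: Cardboard box 170 x 130 x 70 mm; origin under its centre.
- mouse: Computer mouse 100 x 60 x 30 mm; origin under its centre.

How it is judged:
At the end, for the whole second after the job is handed in: All four feet of the sealer, the screw foot included, press on what they stand on with more than 1.5 N each; the machine and the wheel are at rest and the machine is within 25 mm of where it began (contact force between each of foot_fr, foot_rl, foot_rr, wheel and anything else above 1.5 N and linear speed of sealer below 0.02 m/s and angular speed of wheel below 0.1 rad/s and distance of sealer from where it was at the start of the episode below 0.025 m); the robot touches nothing.
It fails at once if a bystander is shifted by more than 40 mm or knocked over (distance of any of lids, sauce, jar, cup, bowl, carton, mouse from where it was at the start of the episode above 0.04 m or angle between any of lids, sauce, jar, cup, bowl, carton, mouse's own z axis and vertical above 0.5 rad).
It fails at once if the sealer is shoved away by more than 40 mm or tipped by more than 6 degrees (distance of sealer from where it was at the start of the episode above 0.04 m or angle between sealer's own z axis and vertical above 0.105 rad).
It also fails if it takes over 58 s, if anything falls off the work surface, if the arm or the gripper's body presses on something with over 40 N, if the wrist force passes 120 N, or if a joint passes its speed limit or range.

ROBOT

A 7-joint arm with a two-finger parallel gripper is mounted at the origin on the work surface. World frame = base frame: x ahead of the robot, y to its left, z up, the work surface at z = 0. Lengths are in m, angles in rad, forces in N, time in s.
With the tool pointing down it reaches from about 0.4 to 0.875 m from the base axis. Payload 6.5 kg.
Tool frame: the origin (TCP) lies at the very end of the fingers, on their centre line; the grasp point (between the pads) lies 19 mm behind it; x points along the fingers, y is the direction in which the jaws open and shut, and the axes are right-handed (so a half turn about x gives the same grasp; the last joint's range is limited). The gripper opens to 85 mm and grips with 20 to 120 N. Pads are 22 mm wide; open, the fingers measure 114 mm over their backs; the gripper's body (76 mm by 85 mm) begins 54 mm behind the grasp point. The pads swing forward as they close: fully open they stand 13 mm farther back than shut.
Start: joints at [-1.401, 0.536, -0.004, 1.538, 0.003, 1.067, -0.071], TCP at [0.152, 0.632, 0.231] pointing down, gripper open.
Joint ranges: [-2.7, 2.7], [-0.37, 2.16], [-1.27, 1.26], [0.24, 2.4], [-1.31, 4.45], [0.19, 1.91], [-2.76, 2.76]. Speed limits (rad/s): [2.39, 2.39, 3.14, 3.14, 3.14, 3.14, 3.14].

INTERFACE

Orientations are given as a unit quaternion [x, y, z, w].
In Python, from station import sense, read_camera, camera_info, manip, spot_in, spot_point gives the robot as it stands.
- The arm moves only by the shell command python3 -m jog 'ROWS' [OPENING]. ROWS is text: rows parted by semicolons, each of 6 numbers parted by spaces: the shift along the tool's x, y, z in m, then the turn, a rotation vector about the tool's x, y, z in rad. A call has 1 to 20 rows; each row shifts and turns the commanded pose from where the row before left it, along the tool's axes as they then stand; what a row does not reach is not made up. A row lasts 1/10 s, in which the tool goes at most 50 mm and 8.59 degrees, less where a joint would pass 70% of its speed; a pose out of reach is approached as far as the arm can. A call with a gripper value outside its range is refused whole. OPENING is the finger opening in m, from 0 to 0.0854, set as the call begins (- or left out, the last holds). The fingers move at their own pace and stop on an object; the grip force is fixed at half the most. Time passes only in rows, so rows that do not move let the fingers close. It gives the time, the measured TCP pose, the force and the opening at its end, in the units of the state.
- sense(): the state, without advancing time (a new reading comes with each control period).
- read_camera(name): name is "scene" or "top" or "wrist"; returns (picture, depth): 384x512x3 uint8, red, green, blue; 384x512 float32, m along the optical axis (not along the pixel's ray), 0 where there is no reading.
- camera_info(name): a dict with "camera_matrix" (3x3 intrinsics, pixels), "dist_coeffs" ([k1, k2, p1, p2, k3] as OpenCV has them; the pictures are not rectified), "view" (4x4, takes a point from world to camera coordinates). Camera axes: x right, y down, z forward; pixel columns grow to the right and rows downward; lengths in m; the calibration is good to about 2 mm. A picture is of the moment at which its call begins: read the wrist's pose just before it. camera_info takes no time and is no camera call; for the wrist camera it gives the pose at the moment of the call.
- manip.close_job(): hands the job in, once; it reports no verdict.
Trained networks look in the newest picture that a camera, given by its name, has taken for a name from the list of things; names that differ only in an ending like _2 or _b are one class to them, and where a whole thing is asked for, a point or a joint stands for the part that bears it (a point fixed in the world has none). Each returns a list of dicts, best first, with "p" (0 to 1); they miss things now and then, are a little off and sometimes report something else, mostly with a low value. They report only what shows in the picture. A call takes as long as a camera call.
- spot_in(camera, thing): "bbox" ([left, top, width, height] as shares, 0 to 1, of the picture: columns of its width, rows of its height, round what is visible of it).
- spot_point(camera, thing): "xy" ([column, row] as shares, 0 to 1, of the picture: columns of its width, rows of its height: a listed point, or the origin of a listed thing).
The state is a dict: "clock": time; "joint_pos": joint angles; "joint_vel": joint speeds; "effort": joint torques, N m; "ee_pos": TCP position; "tcp_rot": TCP orientation; "contact_force": force on the tool from outside, world axes, zero at the start; "moment": the same for the moment, N m; "gripper_width": opening from 0.0 (shut) to 1.0 (fully open).
Only numpy, scipy, OpenCV 4.12 (cv2) and the standard library are available. Lean on these libraries where they do the work, as an engineer would, in place of code of your own. Each camera call takes 0.05 s, during which the arm holds its last target.

## Working session

There is one attempt and no reset: what is moved stays moved. The work goes in short steps, Python scripts to look and compute and a shell command to move; the robot and the scene stay as the last step left them, time stands still between calls to the robot, and variables do not carry over. Pictures are saved under pics/ and viewed, and the job is handed in when it is done.

```bash
mkdir -p pics; ls; python3 - <<'E'
from station import *
import cv2,numpy as np
s=sense();print(s)
for c in("scene","top","wrist"):
    p,d=read_camera(c);cv2.imwrite(f"pics/a_{c}.png",p[:,:,::-1]);i=camera_info(c)
    print(c,np.round(i["camera_matrix"],1).tolist(),np.round(i["dist_coeffs"],3),np.round(i["view"],3).tolist())
    for t in("hub","peg0","peg1","peg2","wheel","sealer","lids","jar"):
        print(t,[(np.round(np.array(q["xy"])*[512,384],1).tolist(),round(q["p"],2)) for q in spot_point(c,t)][:4])
E
```

```text
pics
{'clock': 0.0, 'joint_pos': array([-1.4011614 ,  0.53718042, -0.00444118,  1.53889   ,  0.00258846,
        1.06731356, -0.07118495]), 'joint_vel': array([-3.89849471e-04, -1.63034886e-03, -1.84143547e-03,  6.93700381e-04,
       -9.78502994e-05,  1.40144772e-03,  1.17457382e-03]), 'effort': array([ 6.72104597e-04, -5.83419120e+01,  1.04910728e+00, -2.59108776e+01,
        1.23721728e-02,  9.57043958e-03,  1.69298465e-05]), 'ee_pos': array([0.15173822, 0.631373  , 0.23039726]), 'tcp_rot': array([ 0.08252726,  0.70223183, -0.08378822,  0.70216753]), 'contact_force': array([0.55294639, 0.05818846, 0.36786986]), 'moment': array([-0.02676045,  0.02235491,  0.02734925]), 'gripper_width': 1.0022311387596323}
scene [[371.8, 0.0, 258.3], [0.0, 371.8, 188.5], [0.0, 0.0, 1.0]] [-0.117  0.     0.     0.     0.   ] [[-0.812, 0.583, -0.016, 0.503], [0.421, 0.567, -0.708, -0.142], [-0.403, -0.582, -0.706, 1.407], [0.0, 0.0, 0.0, 1.0]]
hub []
peg0 [([289.5, 222.9], 0.95), ([306.3, 199.4], 0.71), ([323.0, 225.2], 0.6)]
peg1 [([289.5, 222.9], 0.95), ([306.3, 199.4], 0.71), ([323.0, 225.2], 0.6)]
[... 428 characters left out ...]
, 1.0]]
hub [([202.2, 206.0], 0.55)]
peg0 [([211.1, 216.6], 0.96), ([207.3, 187.6], 0.83), ([184.7, 209.0], 0.72)]
peg1 [([211.1, 216.6], 0.96), ([207.3, 187.6], 0.83), ([184.7, 209.0], 0.72)]
peg2 [([211.1, 216.6], 0.96), ([207.3, 187.6], 0.83), ([184.7, 209.0], 0.72)]
wheel [([209.4, 208.8], 0.59)]
sealer [([253.2, 181.2], 0.91)]
lids [([203.8, 206.1], 0.66), ([266.0, 218.3], 0.64)]
jar [([257.1, 258.5], 0.57)]
wrist [[312.6, 0.0, 261.9], [0.0, 312.6, 192.1], [0.0, 0.0, 1.0]] [-0.013  0.     0.     0.     0.   ] [[0.234, 0.972, -0.0, -0.649], [0.921, -0.221, 0.319, -0.043], [0.311, -0.075, -0.948, 0.38], [0.0, 0.0, 0.0, 1.0]]
hub []
peg0 []
peg1 []
peg2 []
wheel []
sealer []
lids []
jar []
```

View pics/a_top.png

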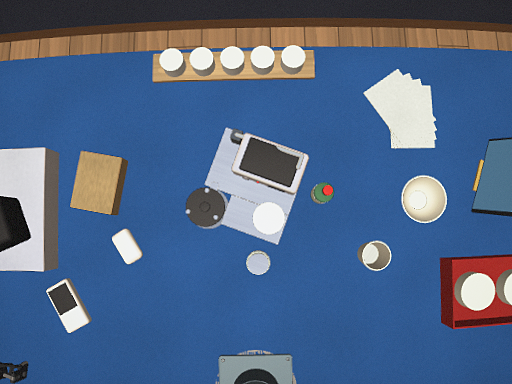

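View pics/a_scene.png

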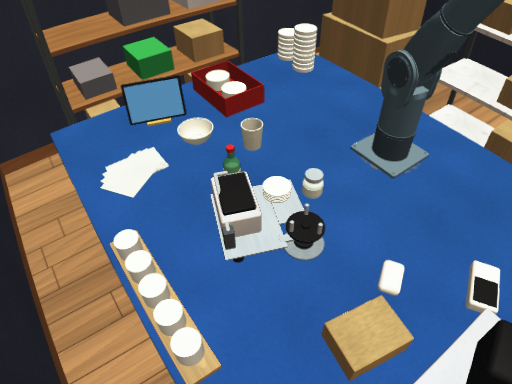

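```bash
cat > h.py <<'E'
from station import *
import cv2,numpy as np
from scipy.spatial.transform import Rotation as R
def ray(c,px):
    i=camera_info(c);K=i["camera_matrix"];V=np.array(i["view"])
    n=cv2.undistortPoints(np.array([[px]],float),np.array(K),np.array(i["dist_coeffs"]))[0,0]
    d=V[:3,:3].T@np.array([n[0],n[1],1]);o=-V[:3,:3].T@V[:3,3];return o,d
def atz(c,px,z):
    o,d=ray(c,px);return o+d*(z-o[2])/d[2]
def proj(c,P):
    i=camera_info(c);V=np.array(i["view"])
    r=cv2.Rodrigues(V[:3,:3])[0]
    return cv2.projectPoints(np.array(P,float).reshape(-1,3),r,V[:3,3],np.array(i["camera_matrix"]),np.array(i["dist_coeffs"]))[0][:,0]
def tri(c1,p1,c2,p2):
    o1,d1=ray(c1,p1);o2,d2=ray(c2,p2)
    t=np.linalg.lstsq(np.stack([d1,-d2],1),o2-o1,rcond=None)[0]
    a,b=o1+t[0]*d1,o2+t[1]*d2;return (a+b)/2,np.linalg.norm(a-b)
E
python3 - <<'E'
from h import *
T=[(211.1,216.6),(207.3,187.6),(184.7,209.0)]
S=[(289.5,222.9),(306.3,199.4),(323,225.2)]
for p in T:
    print(p,atz("top",p,.122).round(4))
    for q in S:
        print('   ',q,tri("top",p,"scene",q))
P=np.array([atz("top",p,.122) for p in T]);c=P.mean(0);print(c,np.linalg.norm(P-c,axis=1),np.degrees(np.arctan2(*(P-c)[:,1::-1].T)))
print(atz("top",(253.2,181.2),0),atz("scene",(255.7,223.6),0))
E
```

```text
(211.1, 216.6) [0.5178 0.1084 0.122 ]
    (289.5, 222.9) (array([0.54076486, 0.09768005, 0.05741534]), np.float64(0.05549019068123438))
    (306.3, 199.4) (array([0.52035224, 0.10279323, 0.14924775]), np.float64(0.008255806585408223))
    (323, 225.2) (array([0.50428927, 0.13084323, 0.05529712]), np.float64(0.04291825741250785))
(207.3, 187.6) [0.5972 0.1179 0.122 ]
    (289.5, 222.9) (array([0.59729097, 0.11856625, 0.11792686]), np.float64(0.0007066771469565042))
    (306.3, 199.4) (array([0.5756748 , 0.12299118, 0.20407469]), np.float64(0.04076431060062851))
    (323, 225.2) (array([0.56639249, 0.15139141, 0.12747074]), np.float64(0.09130635913377924))
(184.7, 209.0) [0.5398 0.1805 0.122 ]
    (289.5, 222.9) (array([0.57212842, 0.15282411, 0.13513497]), np.float64(0.08301574626483081))
    (306.3, 199.4) (array([0.55064612, 0.15336791, 0.21156332]), np.float64(0.03788810265937571))
    (323, 225.2) (array([0.53723729, 0.18213545, 0.12668631]), np.float64(0.0066996133687131))
[0.55161945 0.13560676 0.122     ] [0.04336058 0.04891568 0.04645222] [-141.15795887  -21.25050636  104.73752471]
[ 0.62418799 -0.00688284  0.        ] [ 0.61813527 -0.01533397  0.        ]
```

```bash
python3 - <<'E'
from h import *
s=sense();print(R.from_quat(s["tcp_rot"]).as_matrix().round(3), s["ee_pos"])
i=camera_info("wrist");V=np.array(i["view"]);T=np.eye(4);T[:3,:3]=R.from_quat(s["tcp_rot"]).as_matrix();T[:3,3]=s["ee_pos"]
print("cam pos in tool",(np.linalg.inv(T)@np.linalg.inv(V)).round(3))
a=cv2.imread("pics/a_top.png")[150:270,160:320];b=cv2.imread("pics/a_scene.png")[170:270,210:340]
cv2.imwrite("pics/b1.png",cv2.resize(a,None,fx=4.9,fy=4.9,interpolation=cv2.INTER_CUBIC))
cv2.imwrite("pics/b2.png",cv2.resize(b,None,fx=6,fy=6,interpolation=cv2.INTER_CUBIC))
E
```

```text
[[ 0.     0.234  0.972]
 [-0.     0.972 -0.234]
 [-1.    -0.     0.   ]] [0.15186702 0.63199309 0.23127308]
cam pos in tool [[ 0.    -0.319  0.948 -0.142]
 [ 1.     0.    -0.    -0.001]
 [-0.     0.948  0.319 -0.081]
 [ 0.     0.     0.     1.   ]]
```

View pics/b1.png

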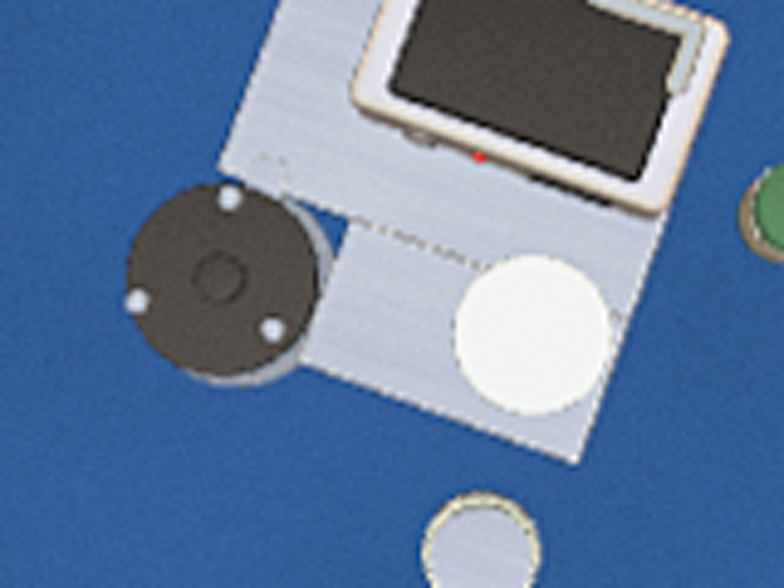

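View pics/b2.png

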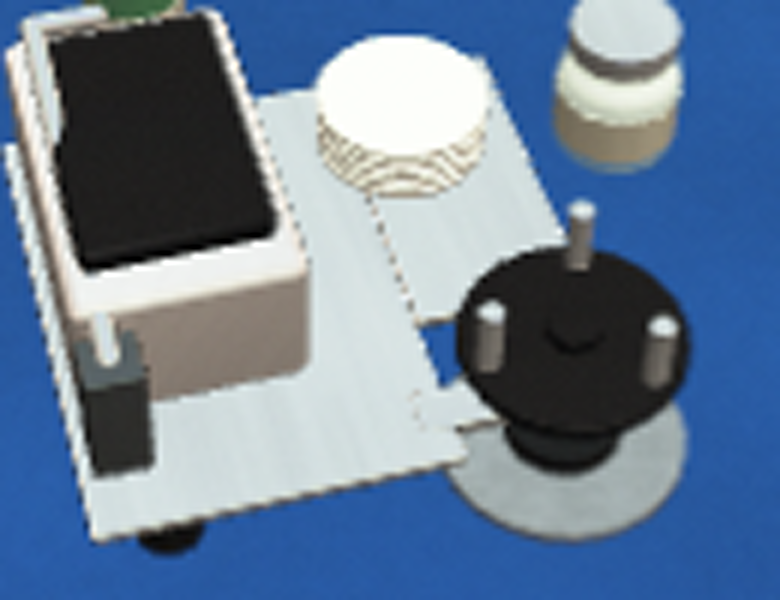

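```bash
python3 - <<'E'
from h import *
f=lambda p,k,o:(np.array(p)+.5)/k-.5+o
T=[f(p,4.9,[160,150]) for p in((272,328),(229,197),(137,301))]
S=[f(p,6,[210,170]) for p in((581,209),(490,310),(663,325))]
hb=atz("top",f((220,277),4.9,[160,150]),.094)
P=np.array([atz("top",p,.122) for p in T]);Q=np.array([atz("scene",p,.122) for p in S])
for a,b in zip(T,S):print(tri("top",a,"scene",b))
for X in(P,Q):
    c=X.mean(0);print(c.round(4),np.linalg.norm(X-c,axis=1).round(4),np.degrees(np.arctan2(*(X-c)[:,1::-1].T)).round(1))
print(hb)
E
```

```text
(array([0.51787853, 0.09735161, 0.12247144]), np.float64(0.00019850236062413028))
(array([0.5915815 , 0.12019086, 0.12234928]), np.float64(0.0010637997158723363))
(array([0.53412356, 0.17283979, 0.12131456]), np.float64(6.820717569206344e-05))
[0.5477 0.1303 0.122 ] [0.0444 0.0446 0.0446] [-132.4  -12.5  107.8]
[0.548  0.1299 0.122 ] [0.0448 0.045  0.0453] [-132.6  -13.3  107.3]
[0.54789413 0.129418   0.094     ]
```

```bash
python3 -m jog '0 -0.012 0.014 0 0 0;0 -0.0235 0.029 0 0 0;0 -0.0235 0.029 0 0 0;0 -0.0235 0.029 0 0 0;0 -0.0235 0.029 0 0 0;0 -0.0235 0.029 0 0 0;0 -0.0235 0.029 0 0 0;0 -0.0235 0.029 0 0 0;0 -0.0235 0.029 0 0 0;0 -0.0235 0.029 0 0 0;0 -0.0235 0.029 0 0 0;0 -0.0235 0.029 0 0 0;0 -0.0235 0.029 0 0 0;0 -0.0235 0.029 0 0 0;0 -0.0235 0.029 0 0 0;0 -0.0235 0.029 0 0 0;0 -0.012 0.015 0 0 0;0 0 0 0 0 0' 0.0
python3 -c "
from h import *
s=sense();print(s['joint_pos'].round(3),s['ee_pos'],R.from_quat(s['tcp_rot']).as_matrix().round(3))"
```

```text
clock: 3.15
ee_pos: [0.5169, 0.1542, 0.2315]
tcp_rot: [0.085, 0.701, -0.085, 0.703]
contact_force: [-1.0, 0.5, 0.1]
gripper_width: -0.003
[-0.542  0.349  0.209  1.844 -0.085  0.956  1.034] [0.51689363 0.1542034  0.23152237] [[ 0.001  0.239  0.971]
 [-0.001  0.971 -0.239]
 [-1.    -0.001  0.002]]
```

```bash
python3 -m jog '0 0 0 -0.123 0 0;0 0 0 -0.123 0 0;0 0 0 -0.123 0 0;0 0 0 -0.123 0 0;0 0 0 -0.123 0 0;0 0 0 -0.123 0 0;0 0 0 -0.123 0 0;0 0 0 -0.123 0 0;0 0 0 -0.123 0 0;0 0 0 0 0 0;0 0 0 0 0 0'
cat >> h.py <<'E'
C=np.array([.548,.130])
def st():
    s=sense();M=R.from_quat(s['tcp_rot']).as_matrix();e=s['ee_pos'];v=e[:2]-C
    phi=np.degrees(np.arctan2(v[1],v[0]));zd=np.degrees(np.arctan2(M[1,2],M[0,2]))
    print('clk',s['clock'],'q',s['joint_pos'].round(2),'ee',e.round(4),'r',np.linalg.norm(v).round(4),'phi',phi.round(1),'zdir+90',round(zd+90,1),'tilt',M[2].round(3))
    print('F tool',(M.T@s['contact_force']).round(2),'M tool',(M.T@s['moment']).round(3),'F world',s['contact_force'].round(2))
    return s,M
def rel(phi,r,z):
    s,M=st();p=np.radians(phi);t=np.array([C[0]+r*np.cos(p),C[1]+r*np.sin(p),z]);print('shift in tool',(M.T@(t-s['ee_pos'])).round(4))
E
python3 -c "
from h import *
rel(140,.0417,.1)
p,d=read_camera('wrist');cv2.imwrite('pics/c.png',p[:,:,::-1])"
```

```text
clock: 4.25
ee_pos: [0.5147, 0.1583, 0.2314]
tcp_rot: [-0.298, 0.641, 0.298, 0.641]
contact_force: [-0.1, -0.7, 0.2]
gripper_width: 0.002
clk 4.25 q [-0.37  0.35 -0.01  1.84  0.    0.96  2.05] ee [0.5147 0.1583 0.2314] r 0.0438 phi 139.6 zdir+90 139.8 tilt [-1.  0.  0.]
F tool [-0.17 -0.38 -0.57] M tool [ 0.018 -0.01  -0.018] F world [-0.08 -0.68  0.17]
shift in tool [ 0.1314 -0.0021 -0.0003]
```

View pics/c.png

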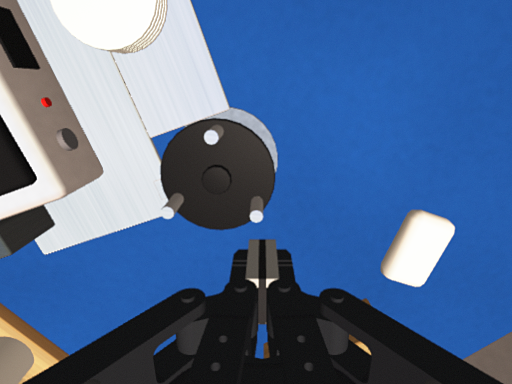

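```bash
python3 -m jog '0.01 -0.002 0 0 0 0;0.02 0 0 0 0 0;0.025 0 0 0 0 0;0.025 0 0 0 0 0;0.02 0 0 0 0 0;0.015 0 0 0 0 0;0.011 0 0 0 0 0;0.005 0 0 0 0 0;0 0 0 0 0 0;0 0 0 0 0 0'
python3 -c "
from h import *
rel(140,.0417,.1)
p,d=read_camera('wrist');cv2.imwrite('pics/d.png',p[:,:,::-1])"
```

```text
clock: 5.3
ee_pos: [0.5171, 0.1564, 0.1008]
tcp_rot: [-0.298, 0.641, 0.298, 0.641]
contact_force: [-0.1, 0.4, 0.6]
gripper_width: 0.005
clk 5.3 q [-0.37  0.53 -0.01  1.92  0.01  0.68  2.06] ee [0.5171 0.1564 0.1008] r 0.0407 phi 139.5 zdir+90 139.9 tilt [-1.    -0.001  0.001]
F tool [-0.63  0.34  0.19] M tool [-0.038 -0.018  0.026] F world [-0.14  0.37  0.63]
shift in tool [ 0.0008  0.001  -0.0003]
```

View pics/d.png

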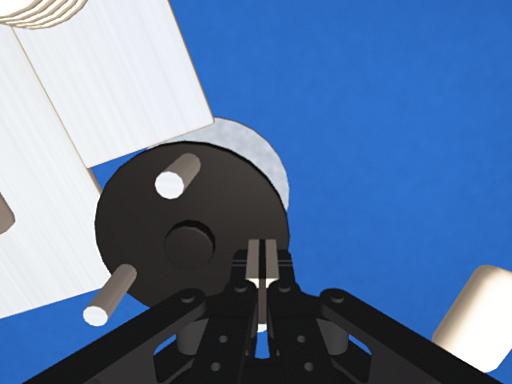

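```bash
python3 -m jog '0.0015 0.001 0 0 0 0;0 -0.0001 0.0025 0.06 0 0;0 -0.0001 0.0025 0.06 0 0;0 -0.0001 0.0025 0.06 0 0;0 -0.0001 0.0025 0.06 0 0;0 -0.0001 0.0025 0.06 0 0;0 -0.0001 0.0025 0.06 0 0;0 -0.0001 0.0025 0.06 0 0;0 -0.0001 0.0025 0.06 0 0;0 -0.0001 0.0025 0.06 0 0'
python3 -c "
from h import *
st()
p,d=read_camera('wrist');cv2.imwrite('pics/e.png',p[:,:,::-1])
p,d=read_camera('scene');cv2.imwrite('pics/e2.png',cv2.resize(p[150:290,200:360,::-1],None,fx=4,fy=4))
st()
"
```

```text
clock: 6.35
ee_pos: [0.5339, 0.1696, 0.099]
tcp_rot: [-0.116, 0.698, 0.116, 0.697]
contact_force: [-1.5, 0.8, 0.2]
gripper_width: 0.0
clk 6.35 q [-0.49  0.57  0.13  1.88 -0.11  0.7   1.61] ee [0.5339 0.1696 0.099 ] r 0.0421 phi 109.6 zdir+90 108.9 tilt [-1.  0. -0.]
F tool [-0.18  1.26 -1.16] M tool [0.044 0.219 0.084] F world [-1.5   0.82  0.18]
clk 6.45 q [-0.49  0.57  0.13  1.88 -0.11  0.7   1.61] ee [0.5343 0.1697 0.099 ] r 0.0419 phi 109.0 zdir+90 109.0 tilt [-1.  0.  0.]
F tool [ 0.6   0.48 -0.34] M tool [-0.041  0.092  0.032] F world [-0.48  0.34 -0.6 ]
```

View pics/e2.png

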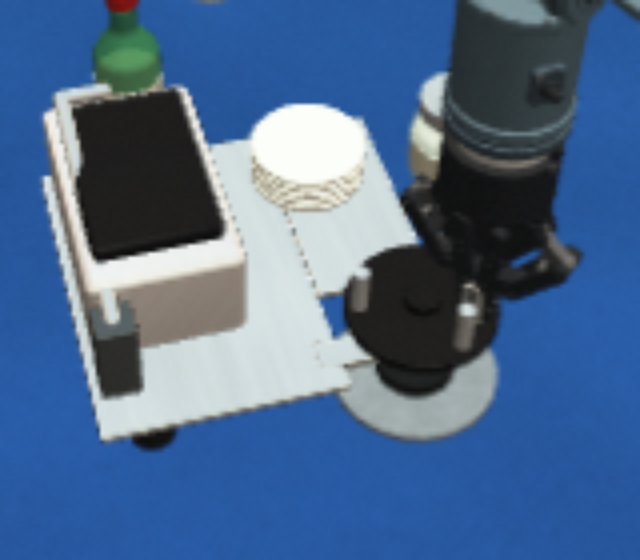

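View pics/e.png

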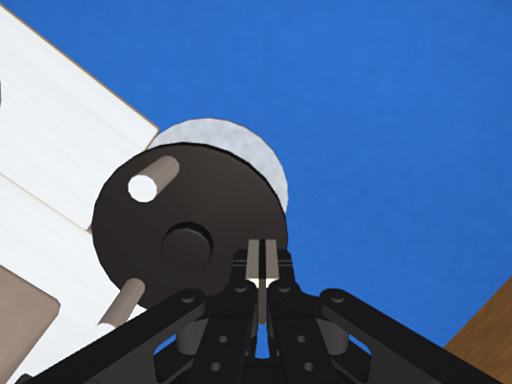

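```bash
for i in 1; do python3 -m jog '0 -0.0001 0.0025 0.06 0 0;0 -0.0001 0.0025 0.06 0 0;0 -0.0001 0.0025 0.06 0 0;0 -0.0001 0.0025 0.06 0 0;0 -0.0001 0.0025 0.06 0 0' >/dev/null; python3 -c "
from h import *
st()"; done
```

```text
clk 6.95 q [-0.54  0.59  0.21  1.85 -0.17  0.72  1.37] ee [0.5461 0.1717 0.0988] r 0.0418 phi 92.6 zdir+90 91.8 tilt [-1.     0.    -0.001]
F tool [ 1.22  1.16 -0.85] M tool [-0.12   0.265  0.086] F world [-0.89  1.13 -1.22]
```

```bash
python3 -m jog '0 -0.0001 0.0025 0.06 0 0;0 -0.0001 0.0025 0.06 0 0;0 -0.0001 0.0025 0.06 0 0;0 -0.0001 0.0025 0.06 0 0' >/dev/null; python3 -c "
from h import *
st()"
```

```text
clk 7.35 q [-0.57  0.61  0.27  1.83 -0.23  0.73  1.18] ee [0.556  0.1707 0.0988] r 0.0415 phi 78.9 zdir+90 78.0 tilt [-1.     0.    -0.001]
F tool [ 0.8   0.11 -1.95] M tool [-0.034  0.234  0.08 ] F world [-1.88  0.51 -0.8 ]
```

```bash
python3 -m jog '0 -0.0001 0.0025 0.06 0 0;0 -0.0001 0.0025 0.06 0 0;0 -0.0001 0.0025 0.06 0 0;0 -0.0001 0.0025 0.06 0 0' >/dev/null; python3 -c "
from h import *
st()"
```

```text
clk 7.75 q [-0.61  0.63  0.33  1.81 -0.28  0.75  1.  ] ee [0.5654 0.1675 0.0988] r 0.0414 phi 65.1 zdir+90 64.3 tilt [-1.     0.    -0.001]
F tool [ 1.15  0.47 -1.36] M tool [-0.033  0.243  0.004] F world [-1.02  1.02 -1.15]
```

```bash
python3 -m jog '0 -0.0001 0.0025 0.06 0 0;0 -0.0001 0.0025 0.06 0 0;0 -0.0001 0.0025 0.06 0 0;0 -0.0001 0.0025 0.06 0 0' >/dev/null; python3 -c "
from h import *
st()"
```

```text
clk 8.15 q [-0.63  0.65  0.39  1.8  -0.34  0.77  0.82] ee [0.5738 0.1621 0.0987] r 0.0411 phi 51.2 zdir+90 50.5 tilt [-1.    -0.    -0.001]
F tool [ 2.23 -0.92 -0.91] M tool [ 0.039  0.292 -0.03 ] F world [-1.28 -0.13 -2.23]
```

```bash
python3 -m jog '0 -0.0001 0.0025 0.06 0 0;0 -0.0001 0.0025 0.06 0 0;0 -0.0001 0.0025 0.06 0 0;0 -0.0001 0.0025 0.06 0 0' >/dev/null; python3 -c "
from h import *
st()"
```

```text
clk 8.55 q [-0.66  0.67  0.45  1.79 -0.39  0.78  0.64] ee [0.5806 0.1549 0.0987] r 0.041 phi 37.4 zdir+90 36.8 tilt [-1.    -0.    -0.001]
F tool [ 0.7  -1.05 -2.02] M tool [-0.01   0.255 -0.045] F world [-2.05  0.99 -0.7 ]
```

```bash
python3 -m jog '0 -0.0001 0.0025 0.06 0 0;0 0 0.0025 0.06 0 0;0 0 0.0025 0.06 0 0;0 0 0.0025 0.06 0 0' >/dev/null; python3 -c "
from h import *
st()"
```

```text
clk 8.95 q [-0.68  0.68  0.51  1.78 -0.45  0.8   0.46] ee [0.5856 0.1464 0.0987] r 0.041 phi 23.6 zdir+90 23.0 tilt [-1.    -0.001 -0.001]
F tool [ 0.38 -0.64 -0.73] M tool [-0.022  0.369 -0.189] F world [-0.88  0.42 -0.37]
```

```bash
python3 -m jog '0 -0.0001 0.0025 0.06 0 0;0 0 0.0025 0.06 0 0;0 0 0.0025 0.06 0 0;0 0 0.0025 0.06 0 0' >/dev/null; python3 -c "
from h import *
st()"
```

```text
clk 9.35 q [-0.71  0.7   0.57  1.78 -0.5   0.81  0.28] ee [0.5886 0.1371 0.0987] r 0.0412 phi 9.9 zdir+90 9.3 tilt [-1.    -0.001 -0.001]
F tool [ 0.47 -0.63 -0.76] M tool [ 0.064  0.339 -0.209] F world [-0.75  0.65 -0.47]
```

```bash
python3 -m jog '0 0 0.0025 0.06 0 0;0 0 0.0025 0.06 0 0' >/dev/null; python3 -c "
from h import *
st()"
```

```text
clk 9.55 q [-0.72  0.71  0.6   1.78 -0.53  0.82  0.19] ee [0.5894 0.1322 0.0987] r 0.0414 phi 3.0 zdir+90 2.4 tilt [-1.    -0.001 -0.001]
F tool [ 1.68 -1.3  -1.09] M tool [ 0.032  0.278 -0.183] F world [-1.35  1.04 -1.67]
```

```bash
python3 -m jog '0 -0.0001 0.0025 0.06 0 0;0 0 0.0025 0.06 0 0' >/dev/null; python3 -c "
from h import *
st()"
```

```text
clk 9.75 q [-0.73  0.72  0.63  1.79 -0.56  0.83  0.1 ] ee [0.5894 0.1272 0.0987] r 0.0415 phi -3.9 zdir+90 -4.5 tilt [-1.    -0.001 -0.001]
F tool [ 0.9  -1.06 -0.94] M tool [ 0.061  0.311 -0.183] F world [-0.98  1.02 -0.9 ]
```

```bash
python3 -m jog '0 -0.0001 0.0025 0.06 0 0;0 0 0.0025 0.06 0 0' >/dev/null; python3 -c "
from h import *
st()"
```

```text
clk 9.95 q [-0.74  0.72  0.66  1.79 -0.59  0.83  0.01] ee [0.5888 0.1223 0.0987] r 0.0416 phi -10.7 zdir+90 -11.3 tilt [-1.    -0.001 -0.001]
F tool [ 0.53 -0.06 -0.62] M tool [ 0.038  0.293 -0.187] F world [ 0.06  0.62 -0.53]
```

```bash
python3 -m jog '0 -0.0001 0.0025 0.06 0 0;0 -0.0001 0.0025 0.06 0 0;0 0 0.0025 0.06 0 0' >/dev/null; python3 -c "
from h import *
st()"
```

```text
clk 10.25 q [-0.76  0.73  0.71  1.8  -0.63  0.84 -0.12] ee [0.5869 0.1151 0.0988] r 0.0416 phi -21.0 zdir+90 -21.7 tilt [-1.    -0.001 -0.001]
F tool [ 0.54 -0.22 -1.58] M tool [ 0.016  0.268 -0.232] F world [ 0.38  1.55 -0.53]
```

```bash
python3 -m jog '0 -0.0001 0.0025 0.06 0 0;0 -0.0001 0.0025 0.06 0 0;0 0 0.0025 0.06 0 0' >/dev/null; python3 -c "
from h import *
st()"
```

```text
clk 10.55 q [-0.78  0.75  0.75  1.82 -0.67  0.85 -0.26] ee [0.5838 0.1086 0.0988] r 0.0417 phi -30.9 zdir+90 -32.0 tilt [-1.    -0.001 -0.001]
F tool [ 2.38 -0.71 -1.77] M tool [ 0.061  0.433 -0.147] F world [ 0.33  1.88 -2.37]
```

```bash
python3 -m jog '0 -0.0001 0.0025 0.06 0 0;0 -0.0001 0.0025 0.06 0 0;0 0 0.0025 0.06 0 0' >/dev/null; python3 -c "
from h import *
st()"
```

```text
clk 10.85 q [-0.8   0.76  0.8   1.83 -0.71  0.86 -0.4 ] ee [0.5795 0.1028 0.0988] r 0.0416 phi -40.8 zdir+90 -42.3 tilt [-1.    -0.001 -0.002]
F tool [ 2.78 -0.26 -2.63] M tool [ 0.023  0.604 -0.158] F world [ 1.58  2.13 -2.78]
```

```bash
python3 -m jog '0 -0.0001 0.0025 0.06 0 0;0 -0.0001 0.0025 0.06 0 0' >/dev/null; python3 -c "
from h import *
st()"
```

```text
clk 11.05 q [-0.82  0.76  0.82  1.84 -0.73  0.87 -0.49] ee [0.5762 0.0994 0.0989] r 0.0416 phi -47.3 zdir+90 -49.1 tilt [-1.    -0.001 -0.002]
F tool [ 1.8  -0.04 -3.47] M tool [ 0.037  0.734 -0.073] F world [ 2.6  2.3 -1.8]
```

```bash
python3 -m jog '0 -0.0001 0.0025 0.06 0 0;0 0 0 0 0 0' >/dev/null; python3 -c "
from h import *
st()"
```

```text
clk 11.25 q [-0.83  0.77  0.84  1.85 -0.74  0.87 -0.53] ee [0.5741 0.0975 0.0988] r 0.0416 phi -51.3 zdir+90 -52.5 tilt [-1.    -0.    -0.001]
F tool [ 0.58 -1.68 -3.27] M tool [ 0.06   0.682 -0.251] F world [ 1.58  3.32 -0.57]
```

```bash
python3 -m jog '0 0 -0.002 0 0 0;0 0 -0.006 0 0 0;0 0 -0.004 0 0 0;-0.01 0 0 0 0 0;-0.025 0 0 0 0 0;-0.03 0 0 0 0 0;-0.03 0 0 0 0 0;-0.03 0 0 0 0 0;-0.015 0 0 0 0 0;0 0 0 0 0 0' ; python3 -c "
from h import *
st()
for c in('wrist','scene','top'):
    p,d=read_camera(c);cv2.imwrite(f'pics/f_{c}.png',p[:,:,::-1])
p=cv2.imread('pics/f_scene.png');cv2.imwrite('pics/f2.png',cv2.resize(p[170:270,210:340],None,fx=6,fy=6,interpolation=cv2.INTER_CUBIC))
p=cv2.imread('pics/f_top.png');cv2.imwrite('pics/f3.png',cv2.resize(p[150:270,160:320],None,fx=4.9,fy=4.9,interpolation=cv2.INTER_CUBIC))
"
```

```text
clock: 12.25
ee_pos: [0.5844, 0.1035, 0.241]
tcp_rot: [0.671, 0.227, -0.668, 0.227]
contact_force: [0.2, -0.8, 0.3]
gripper_width: -0.0
clk 12.25 q [-0.93  0.62  1.    1.73 -0.57  1.12 -0.67] ee [0.5844 0.1035 0.241 ] r 0.045 phi -36.0 zdir+90 -52.6 tilt [-1.     0.001 -0.003]
F tool [-0.33  0.7   0.33] M tool [ 0.016  0.035 -0.008] F world [ 0.16 -0.76  0.33]
```

View pics/f2.png

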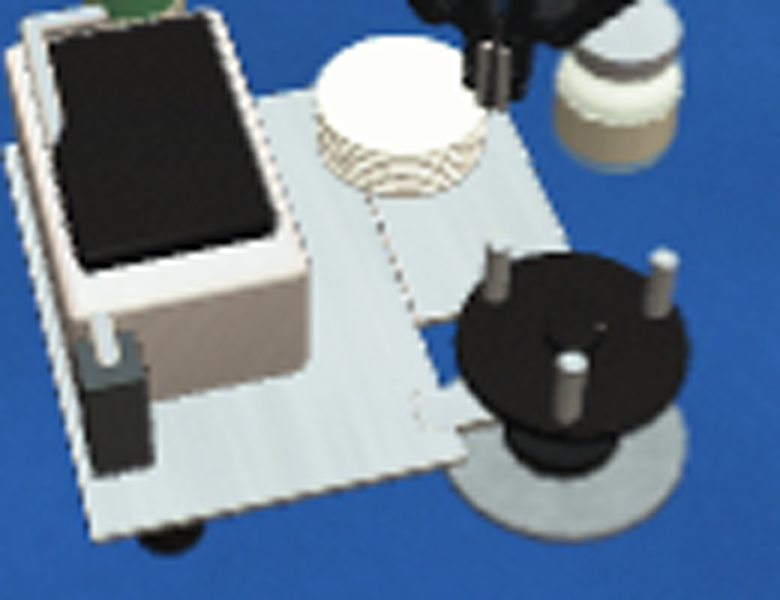

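View pics/f_wrist.png

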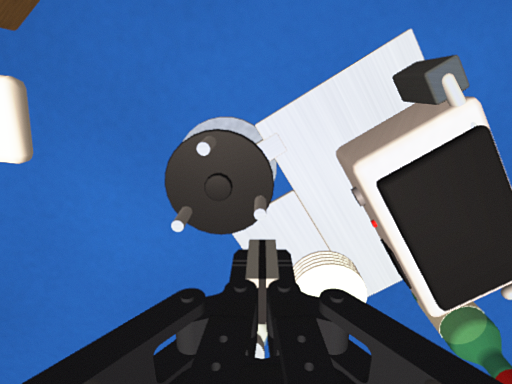

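View pics/f3.png

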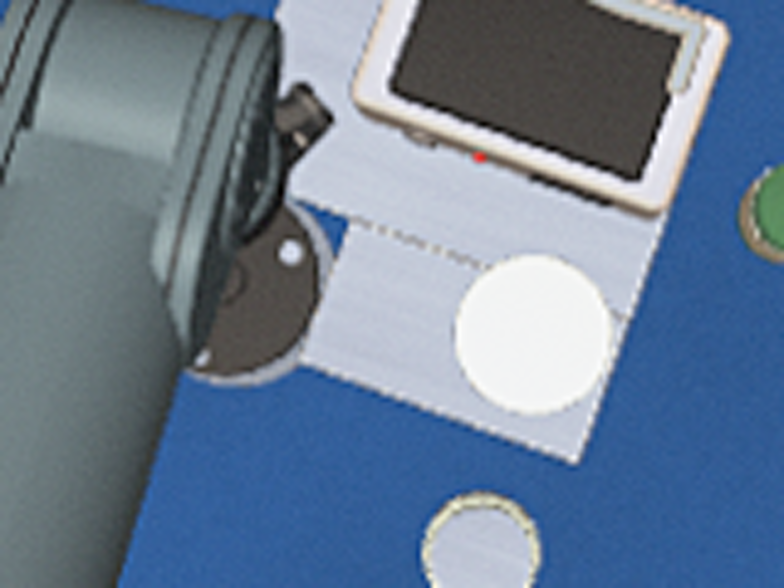

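```bash
python3 - <<'E'
from h import *
f=lambda p:(np.array(p)+.5)/6-.5+[210,170]
X=np.array([atz("scene",f(p),.118) for p in((498,250),(663,258),(571,360))])
c=X.mean(0);print(c,np.degrees(np.arctan2(*(X-c)[:,1::-1].T)))
st()
a=cv2.imread('pics/a_scene.png').astype(int);b=cv2.imread('pics/f_scene.png').astype(int)
print(np.abs(a-b)[180:260,210:280].max(), sense()['clock'])
manip.close_job()
E
```

```text
[0.54891028 0.1310963  0.118     ] [-70.23867626 167.56849567  45.43287606]
clk 12.4 q [-0.93  0.62  1.    1.73 -0.57  1.12 -0.67] ee [0.5824 0.1039 0.2375] r 0.0431 phi -37.2 zdir+90 -52.6 tilt [-1.    -0.001  0.002]
F tool [ 1.35 -0.73 -0.59] M tool [ 0.059 -0.05  -0.042] F world [ 0.02  0.93 -1.35]
57 12.4
the job is handed in; nothing more can be done
```

I turned the handwheel clockwise by about 179° (3.1 rad, roughly 4 mm of foot travel), let go, lifted clear and handed the job in at 12.4 s. I did not measure the load on each foot or test the machine for wobble, so standing firm on all four feet is inferred from the push force and the turn angle.

I pushed one peg around with the closed fingers.

- **First touch:** The push at the peg stayed near 1.3 N until the pad met the mat at about 150° of turn, then rose steadily.
- **Stopping point:** I stopped 0.44 to 0.5 rad past first touch, inside the 0.2 to 0.7 rad window. The push was about 3.4 N, inside the 3 to 8 N range but near its low end. The push rose more slowly per radian than the description suggests. From the two measures together I estimate the screw foot carries about 3 to 6 N.
- **Wheel:** The peg positions seen after letting go match where the finger left them, so the wheel did not spring back.
- **Machine and other things:** By eye, the sealer, lids and jar look the same in the camera pictures before and after. A pixel comparison over the sealer still gave a largest difference of 57 grey levels, which I did not look into. I did not check the cup, bowl, carton, mouse or sauce bottle one by one, but the arm did not work near them.
- **Robot:** The gripper was about 24 cm above the counter at hand-in, touching nothing. The force sensor read 1 to 2 N then, slightly above its usual noise.

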